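Hang the pressure gauge on the calibration board

TASK

Lift the chrome gauge on its keyhole bracket out of the half-open drawer and hang it on the board: pass the round hole over the screw head until the bracket's back meets the board, then slide it down under control, still in your grip, until the screw is at the very top of the narrow slot, and let go. Work gently, since the screw may stand well to the left or right of the board's white mark and must be found by sight or feel, and leave the other things where they are.

Things in the scene. Friction and masses are not known exactly. Their poses are not given: they have to be found in the camera images.
- gauge_grip (a point): Grip point in the black grip block (26 x, 24 y, 45 z mm; 17 mm of it above this point, 28 below) on top of the loose gauge bracket, 0.35 to 0.6 kg. Bracket axes: x out of the dial side, y across the plate, z up. The back of its plate is 13 mm behind (-x) this point; the plate's top edge is 28 mm and its underside 180 mm below. The plate is 80 mm wide, 5 mm thick.
- gauge_dial (a point): Centre of the gauge's white dial with red pointer, in a chrome case 64 mm across on the front of the bracket's plate, 134 mm below gauge_grip and 31 mm in front (x) of the plate's back. Under it a foot flange, 34 mm deep and 80 mm wide, lets the bracket stand by itself.
- gauge_hole (a point): Centre of the keyhole's entry hole (octagonal), on the plate's back plane, midway across it (40 mm to either side edge), 80 mm below and 13 mm behind gauge_grip: 20 mm wide (y), 24 mm tall, right through. A 10 mm wide slot runs up from it, with 45 degree lead-in corners 5 mm wide.
- gauge_slot (a point): Top end of the keyhole's 10 mm slot, in the middle of its width, on the plate's back plane, 36 mm above gauge_hole. Hung fully home, this edge rests on top of the screw's shank.
- board: Fixed upright blue board 220 mm wide (y), 12 mm thick, 182 mm tall, on a foot that is all behind it. Origin at table height in the plane of its front face, midway across. x points out of the front face, z up.
- board_mark (a point): Point on the board's front face, midway across, 170 mm above the table; axes as the board's. The rigid screw stands straight out of the face at this height, but up to 15 mm to either side (y); where is not reported. Shank 7 mm thick, round head 16 mm across and 6 mm thick, 9 mm free between face and head (head 9 to 15 mm off the face).
- cabinet_ref (a point): Point on the drawer floor (12 mm above the table) in the open part of the drawer. The grey steel unit, 95 mm tall, begins 80 mm from it along +x; the drawer front, 82 mm tall, is 88 mm away along -x, the side walls, 58 mm tall, at y = -113 and +113 mm. The gauge stands on this floor, dial towards the unit.
- core_a: Green plastic swirl core, 20 mm across, 18 mm tall, loose in the drawer; origin under its centre. Leave alone.
- core_b: The same, on the table in front of the board. Leave alone.
- discs: White ceramic disc-core pair, 26 mm across, 11 mm tall, on the table in front of the board; origin under its centre. Leave alone.
- manifold: Heavy brass five-way manifold, 150 x 34 x 56 mm, on the table; origin under its centre. Leave alone.
- driver: Screwdriver lying on the table. Leave alone.
- cup: White plastic cup, 60 mm across, 50 mm tall, on the table; origin under its centre. Leave alone.
Not all that is in view belongs to the job. What is shaped like the part that bears gauge_grip but green is not meant.

How it is judged:
By the outcome, as a careful person would: the job done as asked, in the order asked, and still so for the second after the job is handed in, with the robot touching nothing.
It also fails if it takes over 61 s, if anything falls off the work surface, if the arm or the gripper's body presses on something with over 40 N, if the wrist force passes 120 N, or if a joint passes its speed limit or range.

ROBOT

A 6-joint arm with a two-finger parallel gripper is mounted at the origin on the work surface. World frame = base frame: x ahead of the robot, y to its left, z up, the work surface at z = 0. Lengths are in m, angles in rad, forces in N, time in s.
With the tool pointing down it reaches from about 0.3 to 0.775 m from the base axis. Payload 14.6 kg.
Tool frame: the origin (TCP) lies between the finger pads; the fingertips stand 8 mm ahead of it and the grasp point (between the pads) lies 11 mm behind it; x points along the fingers, y is the direction in which the jaws open and shut, and the axes are right-handed (so a half turn about x gives the same grasp; the last joint's range is limited). The gripper opens to 94 mm and grips with 3 to 60 N. Pads are 16 mm wide; open, the fingers measure 119 mm over their backs; the gripper's body (75 mm by 177 mm) begins 78 mm behind the grasp point.
Start: joints at [1.172, 0.3, 1.521, -0, 1.321, -0.067], TCP at [0.179, 0.52, 0.213] pointing down, gripper open.
Joint ranges: [-3.03, 3.03], [-0.79, 2.21], [0.23, 2.52], [-1.04, 4.18], [0, 3.07], [-2.55, 2.55]. Speed limits (rad/s): [2.22, 2.22, 2.57, 3.14, 3.14, 3.14].

INTERFACE

Orientations are given as [roll, pitch, yaw] about the fixed x, y, z axes, in that order (R = Rz(yaw) Ry(pitch) Rx(roll)).
In Python, from station import ctrl gives the robot as it stands.
- The arm moves only by the shell command python3 -m creep 'ROWS' [FORCE]. ROWS is a JSON object of lists of equal length, an entry for each row: "hand": the closure, from -1 (fully open) to 1 (shut); "slide": the shift along the tool's x, y, z in m, a list of three; "spin": the turn about the tool's x in degrees. A call has 1 to 12 rows; each row is the pose to reach, as a shift and turn from the pose commanded when the call began, along the tool's axes at that moment; what a row does not reach only later rows make up. A row lasts 1/12 s, in which the tool goes at most 41.7 mm and 7.16 degrees, less where a joint would pass 70% of its speed; a pose out of reach is approached as far as the arm can. A call with a gripper value outside its range is refused whole. The fingers move at their own pace and stop on an object; FORCE is the grip in N (left out, the last holds). Time passes only in rows, so rows that repeat a pose let the fingers close. It gives the time, the measured TCP pose, the force and the opening at its end, in the units of the state.
- ctrl.get_obs(): the state, without advancing time (a new reading comes with each control period).
- ctrl.camera(name): name is "scene" or "top"; returns the picture (480x640x3 uint8, red, green, blue); there is no depth.
- ctrl.calibration(name): a dict with "K" (3x3 intrinsics, pixels), "R" (3x3) and "t" (3): a world point X has camera coordinates R X + t. Camera axes: x right, y down, z forward; pixel columns grow to the right and rows downward; lengths in m; the calibration is good to about 2 mm. A picture is of the moment at which its call begins. calibration takes no time and is no camera call.
- ctrl.hand_in(): hands the job in, once; it reports no verdict.
The state is a dict: "time_s": time; "qpos": joint angles; "joint_vel": joint speeds; "tau": joint torques, N m; "ee_pos": TCP position; "eef_rot": TCP orientation; "force": force on the tool from outside, world axes, zero at the start; "moment": the same for the moment, N m; "grip_width": finger opening in m.
Only numpy, scipy, OpenCV 4.12 (cv2) and the standard library are available. Lean on these libraries where they do the work, as an engineer would, in place of code of your own. Each camera call takes 0.05 s, during which the arm holds its last target.

## Working session

There is one attempt and no reset: what is moved stays moved. The work goes in short steps, Python scripts to look and compute and a shell command to move; the robot and the scene stay as the last step left them, time stands still between calls to the robot, and variables do not carry over. Pictures are saved under pics/ and viewed, and the job is handed in when it is done.

```bash
ls; mkdir -p pics; python3 - <<'E'
from station import ctrl
import cv2,numpy as np
o=ctrl.get_obs()
for k,v in o.items(): print(k,np.round(v,4))
for n in("scene","top"):
    cv2.imwrite(f"pics/{n}0.png",ctrl.camera(n)[:,:,::-1])
    c=ctrl.calibration(n);print(n,{k:np.round(v,4).tolist() for k,v in c.items()})
E
```

```text
pics
time_s 0.0
qpos [ 1.1724  0.3004  1.5216 -0.      1.3207 -0.0666]
joint_vel [-0.0002 -0.0006 -0.0006 -0.0002  0.001  -0.0003]
tau [-4.50000e-03 -5.31827e+01 -3.52724e+01  7.06000e-02  2.47000e-02
 -0.00000e+00]
ee_pos [0.1791 0.5198 0.2129]
eef_rot [-1.6278  1.5697 -1.9596]
force [-0.1595 -0.1811 -0.0771]
moment [ 0.0468 -0.0018 -0.0102]
grip_width 0.0941
scene {'K': [[619.4814, 0.0, 321.3216], [0.0, 619.4814, 236.4437], [0.0, 0.0, 1.0]], 'R': [[-0.8017, 0.5977, 0.0062], [0.4847, 0.6562, -0.5783], [-0.3497, -0.4606, -0.8158]], 't': [0.4153, -0.1561, 1.6547]}
top {'K': [[454.972, 0.0, 318.0583], [0.0, 454.972, 235.3896], [0.0, 0.0, 1.0]], 'R': [[0.0245, -0.9997, 0.003], [-0.9919, -0.0247, -0.1249], [0.1249, 0.0001, -0.9922]], 't': [-0.0388, 0.5365, 1.1148]}
```

View pics/scene0.png

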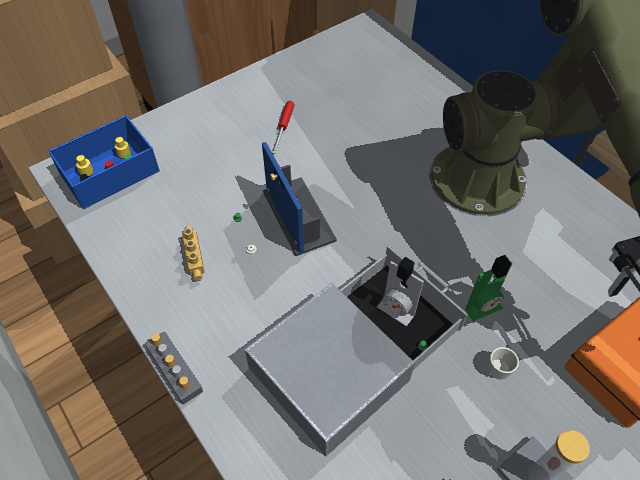

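View pics/top0.png

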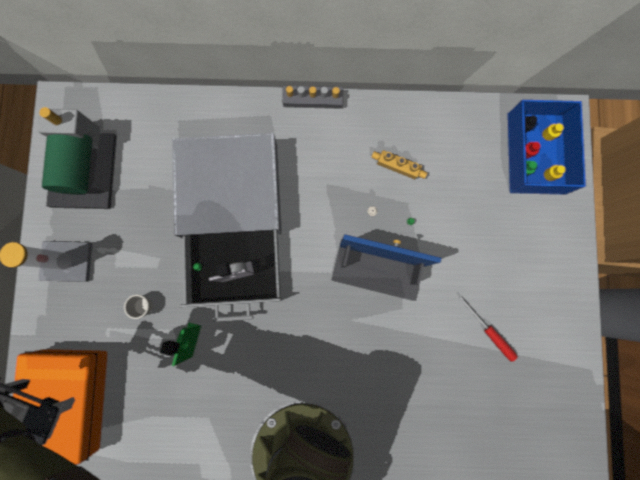

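```bash
python3 - <<'E'
import cv2
s=cv2.imread("pics/scene0.png");t=cv2.imread("pics/top0.png")
def c(im,x,y,w,h,f,n): cv2.imwrite("pics/"+n,cv2.resize(im[y:y+h,x:x+w],None,fx=f,fy=f,interpolation=cv2.INTER_CUBIC))
c(s,340,235,130,130,4.6,"c1.png");c(t,175,220,110,110,5.4,"c2.png")
c(s,225,130,120,130,4.6,"c3.png");c(t,330,200,120,110,5,"c4.png")
E
```

```text
(no output)
```

View pics/c1.png

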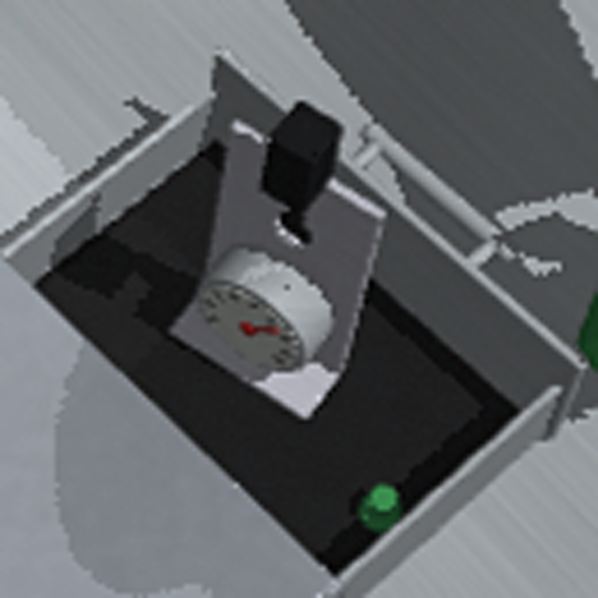

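View pics/c2.png

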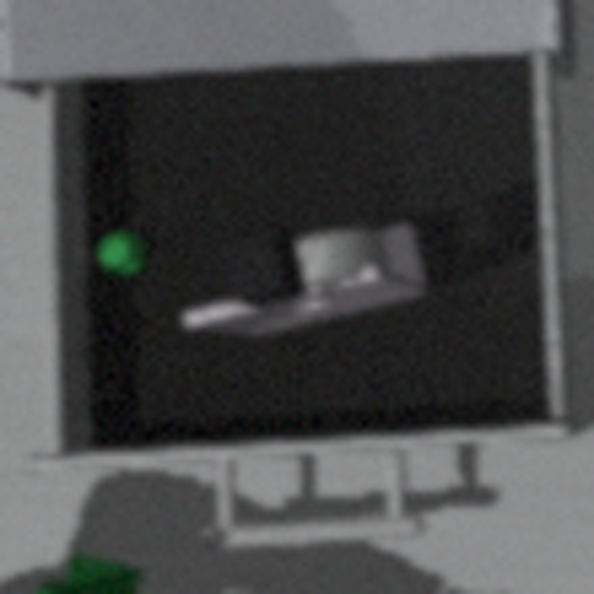

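View pics/c3.png

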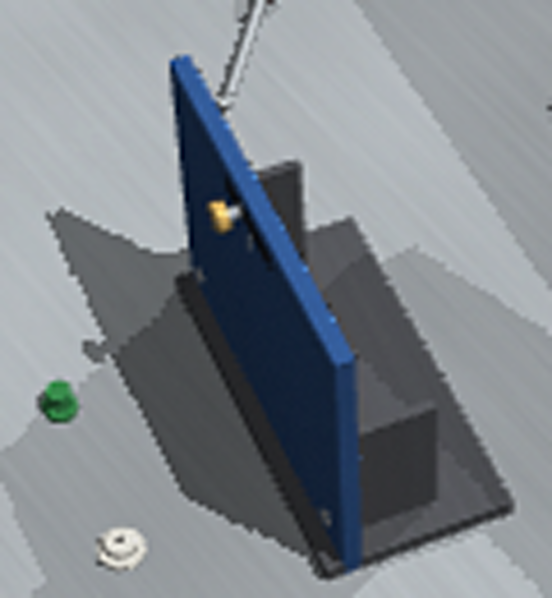

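View pics/c4.png

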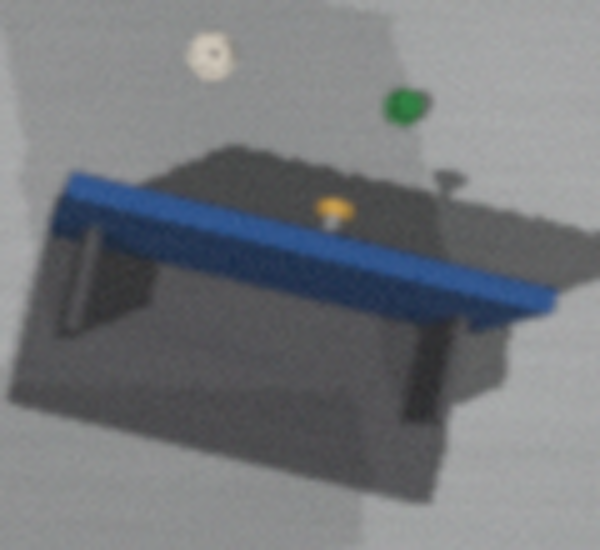

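```bash
cat > h.py <<'E'
import numpy as np,cv2
from station import ctrl
from scipy.optimize import least_squares
C={n:ctrl.calibration(n) for n in("scene","top")}
def proj(n,X):
    c=C[n];p=(np.atleast_2d(X)@np.array(c["R"]).T+c["t"])@np.array(c["K"]).T
    return p[:,:2]/p[:,2:]
def back(n,uv,z):
    c=C[n];R=np.array(c["R"]);d=R.T@np.linalg.solve(c["K"],[*uv,1.]);o=-R.T@np.array(c["t"])
    return o+d*(z-o[2])/d[2]
def W(pose,P):
    x,y,z,a=pose;c,s=np.cos(a),np.sin(a);P=np.atleast_2d(P)
    return np.c_[x+c*P[:,0]-s*P[:,1],y+s*P[:,0]+c*P[:,1],z+P[:,2]]
def fit(obs,z,p0):
    # obs: (cam,uv,localpoint)
    f=lambda q:np.concatenate([proj(n,W((q[0],q[1],z,q[2]),P))[0]-uv for n,uv,P in obs])
    r=least_squares(f,p0);print("fit",np.round(r.x,4),"deg",np.degrees(r.x[2]).round(2),"res",r.fun.reshape(-1,2).round(1).tolist());return r.x
E
python3 - <<'E'
from h import *
s=lambda x,y:(340+x/4.6,235+y/4.6)
t=lambda x,y:(175+x/5.4,220+y/5.4)
s3=lambda x,y:(225+x/4.6,130+y/4.6)
t4=lambda x,y:(330+x/5,200+y/5)
print("cams",[(-np.array(C[n]['R']).T@C[n]['t']).round(3) for n in C])
print("P1",back("scene",s(233,122),.164),back("top",t(182,318),.164))
print("P2",back("scene",s(385,211),.164))
print("dial",back("scene",s(250,328),.058))
g=fit([("scene",s(233,122),[-.013,-.04,-.028]),("scene",s(385,211),[-.013,.04,-.028]),("scene",s(250,328),[.018,0,-.134]),("top",t(182,318),[-.011,.04,-.028])],.192,[.35,.15,0.])
b=fit([("scene",s3(172,65),[0,-.11,.182]),("scene",s3(335,362),[0,.11,.182]),("top",t4(73,175),[0,.11,.182]),("top",t4(555,292),[0,-.11,.182])],0,[.4,-.2,0.])
for nm,n,uv in(("s","scene",s3(217,215)),("t","top",t4(335,210))):
    X=back(n,uv,.17);d=X[:2]-b[:2];a=b[2];print("screw",nm,X,"loc",d@[np.cos(a),np.sin(a)],d@[-np.sin(a),np.cos(a)])
E
```

```text
cams [array([0.987, 0.616, 1.257]), array([ 0.394, -0.026,  1.173])]
P1 [0.44008441 0.13775001 0.164     ] [0.41817559 0.21340652 0.164     ]
P2 [0.4161535  0.21451863 0.164     ]
dial [0.45671134 0.18572086 0.058     ]
fit [0.4403 0.1798 0.3084] deg 17.67 res [[-0.0, -0.0], [-0.1, -0.3], [-0.4, 0.0], [-0.5, 0.2]]
fit [ 0.4989 -0.1882 -0.2166] deg -12.41 res [[-0.3, -2.1], [0.4, -0.1], [-1.3, -0.7], [0.2, -0.2]]
screw s [ 0.51162828 -0.20013601  0.17      ] loc 0.015005624417720062 -0.008869962667966809
screw t [ 0.50974678 -0.20106039  0.17      ] loc 0.013366739183051403 -0.01017708778023389
```

```bash
python3 - <<'E'
from h import *
S={n:cv2.imread(f"pics/{n}0.png") for n in C}
def show(n,x,y,w,h,f,segs,out,gam=1):
    im=S[n][y:y+h,x:x+w].astype(float)/255;im=(im**gam*255).astype(np.uint8)
    im=cv2.resize(im,None,fx=f,fy=f,interpolation=cv2.INTER_CUBIC)
    for A in segs:
        p=((proj(n,A)-[x-.5,y-.5])*f).astype(int);cv2.polylines(im,[p.reshape(-1,1,2)],False,(0,255,255),1)
    cv2.imwrite("pics/"+out,im)
g=(.4403,.1798,.192,.3084);b=(.4989,-.1882,0,-.2166)
r=lambda x0,x1,y0,y1,z:np.array([[x0,y0,z],[x1,y0,z],[x1,y1,z],[x0,y1,z],[x0,y0,z]])
th=np.linspace(0,6.29,40)
G=[W(g,r(-.013,.013,-.012,.012,.017)),W(g,r(-.013,-.008,-.04,.04,-.028)),W(g,r(-.013,.021,-.04,.04,-.180)),W(g,np.c_[0*th+.018,.032*np.cos(th),.032*np.sin(th)-.134])]
y0=-.0095
B=[W(b,r(0,-.012,-.11,.11,.182)),W(b,r(0,-.012,-.11,.11,0.0)),W(b,np.c_[0*th+.015,.008*np.cos(th)+y0,.008*np.sin(th)+.17]),W(b,np.c_[0*th+.009,.008*np.cos(th)+y0,.008*np.sin(th)+.17])]
show("scene",340,235,130,130,4.6,G,"o1.png",.5);show("top",175,220,110,110,5.4,G,"o2.png",.5)
show("scene",225,130,120,130,4.6,B,"o3.png");show("top",330,200,120,110,5,B,"o4.png")
a=[cv2.imread(f"pics/o{i}.png") for i in(1,2,3,4)]
cv2.imwrite("pics/o12.png",np.hstack([cv2.resize(a[0],(400,400)),cv2.resize(a[1],(400,400))]))
E
```

```text
(no output)
```

View pics/o1.png

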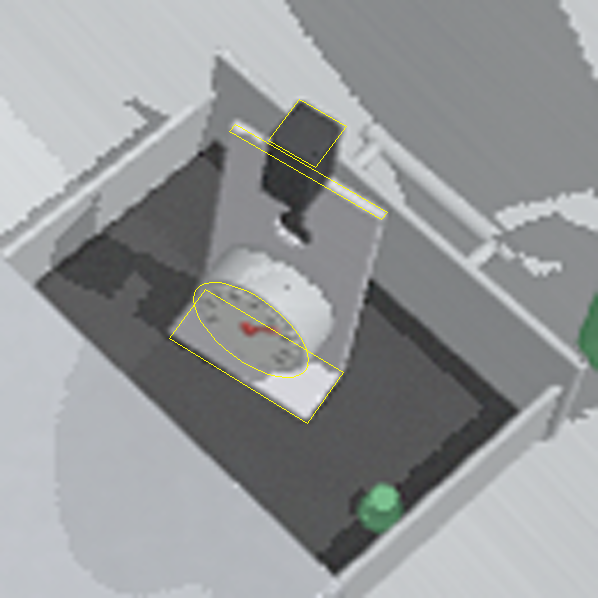

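View pics/o2.png

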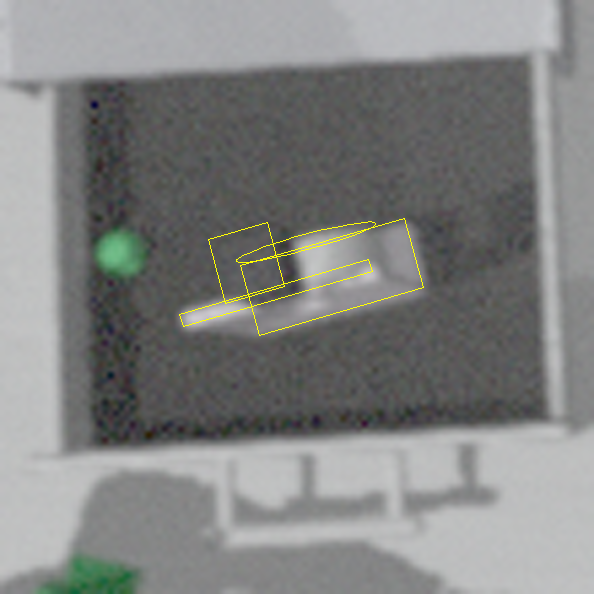

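View pics/o3.png

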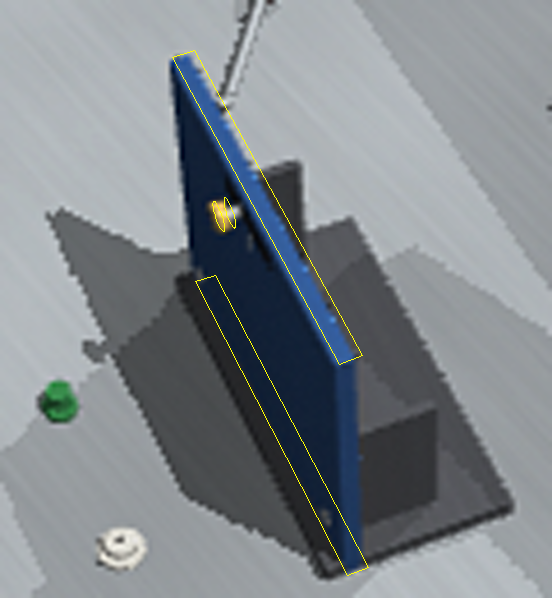

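View pics/o4.png

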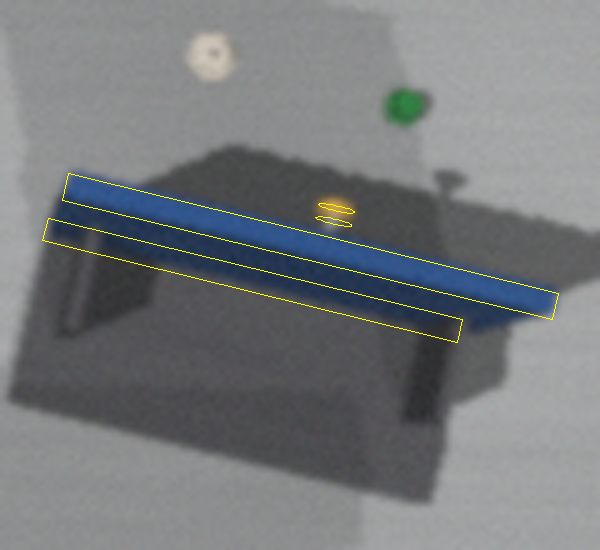

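```bash
cat >> h.py <<'E'
from scipy.spatial.transform import Rotation as Ro
def toolmove(target,yaw_y):
    """target TCP; yaw_y: world angle wanted for tool y (mod 180)"""
    o=ctrl.get_obs();R=Ro.from_euler("xyz",o["eef_rot"]).as_matrix()
    d=R.T@(np.array(target)-o["ee_pos"]);ay=np.degrees(np.arctan2(R[1,1],R[0,1]))
    sp=-(np.degrees(yaw_y)-ay);sp=(sp+90)%180-90
    print("t",o["time_s"],"ee",o["ee_pos"].round(4),"tool axes",R.T.round(3).tolist(),"\nslide mm",(d*1000).round(1),"spin",sp.round(2),"q6",o["qpos"][5].round(3),"F",o["force"].round(2),"M",o["moment"].round(3),"w",o["grip_width"])
E
python3 -c "
from h import *
toolmove([.4403,.1798,.27],.3084+np.pi/2)"
```

```text
t 0.1 ee [0.1791 0.5198 0.213 ] tool axes [[-0.0, -0.001, -1.0], [0.326, 0.945, -0.001], [0.945, -0.326, -0.0]] 
slide mm [ -56.8 -236.4  357.7] spin -36.68 q6 -0.067 F [-0.18 -0.55 -0.11] M [ 0.016 -0.024  0.035] w 0.09408095895404013
```

Candidates for the part: the black block on the chrome plate with the white dial in the drawer (scene 405,270; top ~220,270), or the black block on the green plate outside the drawer (scene 500,265), which is the decoy. I choose the drawer one. The crop and the model overlay agree on it, with yaw 17.7° and all edges within about 0.5 px. The screw head is at scene (272,177) and top (397,242), about 9.5 mm to the -y side of the board middle.

```bash
python3 -m creep '{"hand":[-1,-1,-1,-1,-1,-1,-1,-1,-1,-1,-1,-1],"slide":[[-0.04,0,0],[-0.08,0,0],[-0.11,-0.02,0.03],[-0.11,-0.04,0.06],[-0.11,-0.06,0.09],[-0.11,-0.08,0.12],[-0.11,-0.10,0.15],[-0.11,-0.12,0.18],[-0.11,-0.14,0.21],[-0.11,-0.16,0.24],[-0.11,-0.18,0.27],[-0.11,-0.20,0.30]],"spin":[0,0,-4,-8,-12,-16,-20,-24,-28,-32,-36,-36.7]}'
python3 -c "
from h import *
toolmove([.4403,.1798,.26],.3084+np.pi/2)"
```

```text
time_s: 1.1
ee_pos: [0.3983, 0.2315, 0.3234]
eef_rot: [-2.968, 1.571, -2.655]
force: [0.5, 0.6, 0.4]
grip_width: 0.094
t 1.1 ee [0.3983 0.2315 0.3234] tool axes [[-0.0, -0.0, -1.0], [-0.308, 0.951, -0.0], [0.951, 0.308, -0.0]] 
slide mm [ 63.4 -62.2  24. ] spin 0.28 q6 -1.437 F [0.53 0.63 0.44] M [ 0.086 -0.005  0.047] w 0.09401639785833099
```

```bash
python3 -m creep '{"hand":[-1,-1,-1,-1,-1,-1],"slide":[[0,-0.03,0.012],[0,-0.0622,0.024],[0.035,-0.0622,0.024],[0.0634,-0.0622,0.024],[0.0634,-0.0622,0.024],[0.0634,-0.0622,0.024]],"spin":[0.3,0.3,0.3,0.3,0.3,0.3]}'
python3 - <<'E'
from h import *
toolmove([.4403,.1798,.181],.3084+np.pi/2)
s=ctrl.camera("scene")[:,:,::-1];t=ctrl.camera("top")[:,:,::-1]
a=cv2.resize(s[200:340,330:470],(400,400),interpolation=2);b=cv2.resize(t[200:320,170:290],(400,400),interpolation=2)
cv2.imwrite("pics/m1.png",np.hstack([a,b]))
E
```

```text
time_s: 1.6
ee_pos: [0.4391, 0.1811, 0.2599]
eef_rot: [-3.114, 1.569, -2.81]
force: [1.6, 0.4, 0.0]
grip_width: 0.094
t 1.6 ee [0.4391 0.1811 0.2599] tool axes [[-0.002, -0.001, -1.0], [-0.299, 0.954, -0.0], [0.954, 0.299, -0.002]] 
slide mm [78.9 -1.6  0.9] spin -0.28 q6 -1.56 F [1.57 0.44 0.03] M [ 0.085 -0.042  0.003] w 0.09404723906502722
```

View pics/m1.png

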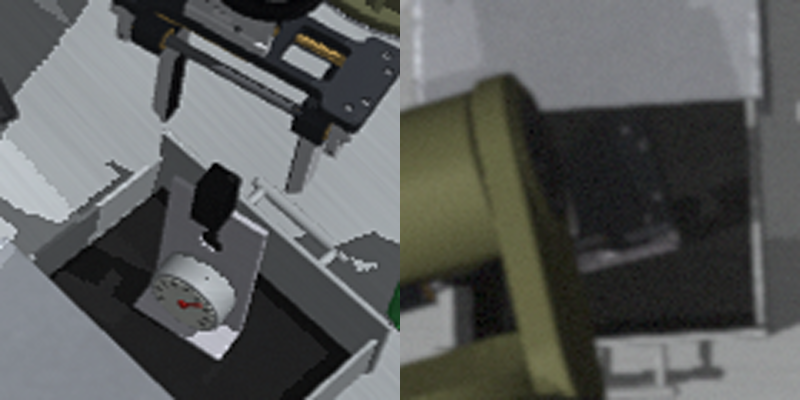

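Fingers straddle the block in y. Descending.

```bash
python3 -m creep '{"hand":[-1,-1,-1,-1,-1,-1],"slide":[[0.02,0,0],[0.04,-0.001,0],[0.06,-0.001,0],[0.079,-0.001,0],[0.079,-0.001,0],[0.079,-0.001,0]],"spin":[0,0,0,0,0,0]}'
python3 - <<'E'
from h import *
toolmove([.4403,.1798,.181],.3084+np.pi/2)
s=ctrl.camera("scene")[:,:,::-1]
cv2.imwrite("pics/m2.png",cv2.resize(s[200:340,330:470],(600,600),interpolation=2))
E
```

```text
time_s: 2.2
ee_pos: [0.4401, 0.1807, 0.1824]
eef_rot: [0.015, 1.57, 0.319]
force: [1.1, 0.2, 0.8]
grip_width: 0.094
t 2.2 ee [0.4401 0.1807 0.1824] tool axes [[0.001, 0.0, -1.0], [-0.299, 0.954, 0.0], [0.954, 0.299, 0.001]] 
slide mm [ 1.4 -0.9 -0. ] spin -0.25 q6 -1.562 F [1.1  0.2  0.79] M [ 0.042  0.025 -0.047] w 0.0940139724287751
```

View pics/m2.png

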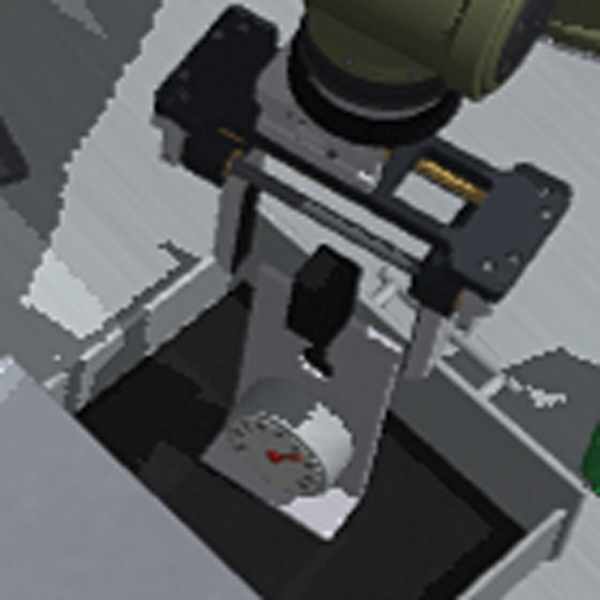

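Centred on the block. Closing.

```bash
python3 -m creep '{"hand":[-0.3,0.2,0.5,1,1,1,1,1,1,1],"slide":[[0.001,-0.001,0],[0.001,-0.001,0],[0.001,-0.001,0],[0.001,-0.001,0],[0.001,-0.001,0],[0.001,-0.001,0],[0.001,-0.001,0],[0.001,-0.001,0],[0.001,-0.001,0],[0.001,-0.001,0]],"spin":[-0.3,-0.3,-0.3,-0.3,-0.3,-0.3,-0.3,-0.3,-0.3,-0.3]}' 45
python3 -c "
from h import *
toolmove([.4403,.1798,.181],.3084+np.pi/2)"
```

```text
time_s: 3.08
ee_pos: [0.44, 0.1793, 0.18]
eef_rot: [-3.107, 1.571, -2.798]
force: [-0.3, -0.1, -0.7]
grip_width: 0.0308
t 3.0833 ee [0.44   0.1793 0.18  ] tool axes [[-0.0, -0.0, -1.0], [-0.304, 0.953, -0.0], [0.953, 0.304, -0.0]] 
slide mm [-1.   0.4  0.4] spin 0.02 q6 -1.57 F [-0.25 -0.07 -0.66] M [ 0.09  -0.014 -0.023] w 0.030831497486027846
```

Still closing (30.8 mm).

```bash
python3 -m creep '{"hand":[1,1,1,1,1],"slide":[[0,0,0],[0,0,0],[0,0,0],[0,0,0],[0,0,0]],"spin":[0,0,0,0,0]}' 45
python3 -m creep '{"hand":[1,1,1],"slide":[[-0.004,0,0],[-0.010,0,0],[-0.015,0,0]],"spin":[0,0,0]}'
```

```text
time_s: 3.5
ee_pos: [0.44, 0.1792, 0.18]
eef_rot: [-2.699, 1.571, -2.39]
force: [0.5, -1.3, -1.5]
grip_width: 0.024
time_s: 3.75
ee_pos: [0.44, 0.1793, 0.1956]
eef_rot: [3.118, 1.571, -2.857]
force: [-0.3, 0.2, -3.0]
grip_width: 0.0238
```

```bash
python3 -m creep '{"hand":[1,1,1,1,1,1],"slide":[[-0.025,0,0],[-0.05,0,0],[-0.075,0,0],[-0.1,0,0],[-0.125,0,0],[-0.125,0,0]],"spin":[0,0,0,0,0,0]}'
python3 - <<'E'
from h import *
s=ctrl.camera("scene")[:,:,::-1]
cv2.imwrite("pics/m3.png",cv2.resize(s[140:340,300:500],(600,600),interpolation=2))
b=(.4989,-.1882,0,-.2166)
for d in(.06,.04,.013):print(d,W(b,[d,-.0095,.25-.011]).round(4))
toolmove([.60,0,.32],-.2166+np.pi/2)
E
```

```text
time_s: 4.25
ee_pos: [0.4409, 0.1796, 0.3251]
eef_rot: [0.001, 1.563, 0.31]
force: [0.2, 0.3, -2.9]
grip_width: 0.0241
0.06 [[ 0.5555 -0.2104  0.239 ]]
0.04 [[ 0.5359 -0.2061  0.239 ]]
0.013 [[ 0.5096 -0.2003  0.239 ]]
t 4.3 ee [0.4405 0.1795 0.3221] tool axes [[0.004, 0.001, -1.0], [-0.304, 0.953, 0.0], [0.953, 0.304, 0.004]] 
slide mm [   2.5 -219.5   97.4] spin 30.1 q6 -1.57 F [ 0.68  0.55 -4.1 ] M [ 0.018  0.042 -0.012] w 0.02362346402206624
```

View pics/m3.png

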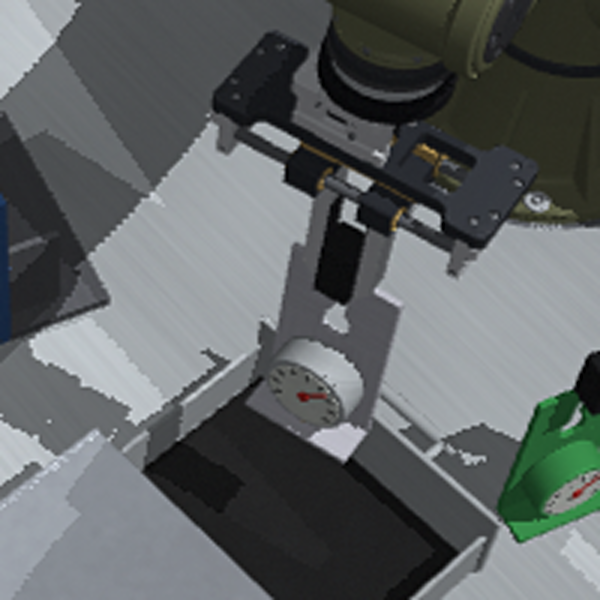

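```bash
python3 -m creep '{"hand":[1,1,1,1,1,1,1,1,1,1,1,1],"slide":[[0,-0.015,0.009],[0,-0.035,0.018],[0,-0.055,0.027],[0,-0.075,0.036],[0,-0.095,0.045],[0,-0.115,0.054],[0,-0.135,0.063],[0,-0.155,0.071],[0,-0.175,0.079],[0,-0.195,0.088],[0,-0.21,0.094],[0,-0.22,0.0975]],"spin":[2.5,5,7.5,10,12.5,15,17.5,20,22.5,25,27.5,30]}'
python3 - <<'E'
from h import *
toolmove([.5653,-.2126,.30],-.2166+np.pi/2)
E
```

```text
time_s: 5.3
ee_pos: [0.6002, -0.002, 0.3176]
eef_rot: [-2.926, 1.568, 3.14]
force: [-0.3, -0.2, -4.5]
grip_width: 0.0237
t 5.3 ee [ 0.6002 -0.002   0.3176] tool axes [[-0.003, 0.0, -1.0], [0.216, 0.976, -0.001], [0.976, -0.216, -0.003]] 
slide mm [  17.7 -213.1   11.5] spin -0.08 q6 -1.417 F [-0.33 -0.23 -4.52] M [-0.011  0.073  0.002] w 0.023663220030485592
```

```bash
python3 -m creep '{"hand":[1,1,1,1,1,1,1,1,1,1,1,1],"slide":[[0,-0.015,0.005],[0,-0.035,0.01],[0,-0.06,0.012],[0,-0.085,0.012],[0,-0.11,0.012],[0,-0.135,0.012],[0,-0.16,0.012],[0,-0.185,0.012],[0,-0.2,0.012],[0,-0.208,0.012],[0,-0.213,0.012],[0,-0.213,0.012]],"spin":[0,0,0,0,0,0,0,0,0,0,0,0]}'
python3 - <<'E'
from h import *
toolmove([.5653,-.2126,.239],-.2166+np.pi/2)
s=ctrl.camera("scene")[:,:,::-1];t=ctrl.camera("top")[:,:,::-1]
cv2.imwrite("pics/s4.png",s);cv2.imwrite("pics/t4.png",t)
a=cv2.resize(s[80:280,180:380],(400,400),interpolation=2);b=cv2.resize(t[160:300,320:460],(400,400),interpolation=2)
cv2.imwrite("pics/m4.png",np.hstack([a,b]))
E
```

```text
time_s: 6.3
ee_pos: [0.566, -0.2114, 0.3195]
eef_rot: [2.854, 1.57, 2.639]
force: [0.3, 0.2, -3.0]
grip_width: 0.024
t 6.3 ee [ 0.566  -0.2114  0.3195] tool axes [[-0.001, 0.0, -1.0], [0.214, 0.977, 0.0], [0.977, -0.214, -0.001]] 
slide mm [80.5 -1.3 -0.4] spin 0.08 q6 -1.774 F [ 0.26  0.23 -3.03] M [ 0.06  -0.048  0.012] w 0.02401750535592063
```

View pics/m4.png

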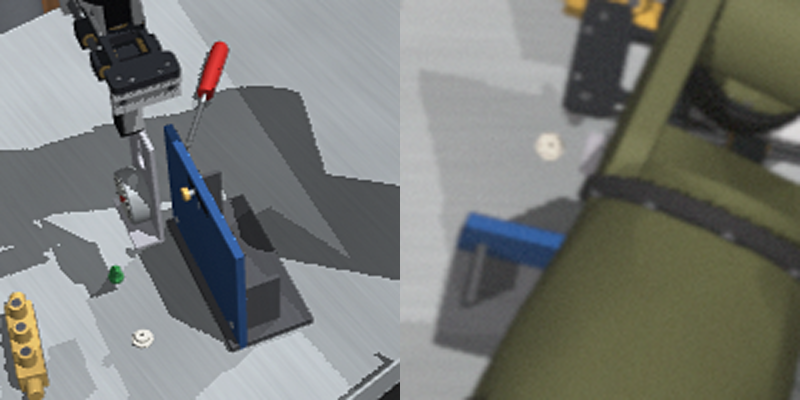

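```bash
cat >> h.py <<'E'
r4=lambda x0,x1,y0,y1,z:np.array([[x0,y0,z],[x1,y0,z],[x1,y1,z],[x0,y1,z],[x0,y0,z]])
th=np.linspace(0,2*np.pi,40)
HOLE=np.array([(-5,44-8+0),(5,36),(5,17),(10,12),(10,0),(5,-12),(-5,-12),(-10,0),(-10,12),(-5,17),(-5,36)])/1000.
def gmodel(g):
    return [W(g,r4(-.013,.013,-.012,.012,.017)),W(g,r4(-.013,-.008,-.04,.04,-.028)),W(g,r4(-.013,-.008,-.04,.04,-.180)),
     W(g,np.c_[0*th+.018,.032*np.cos(th),.032*np.sin(th)-.134]),W(g,np.c_[0*HOLE[:,0]-.008,HOLE[:,0],HOLE[:,1]-.08])]
def bmodel(b,y0):
    return [W(b,r4(0,-.012,-.11,.11,.182)),W(b,r4(0,-.012,-.11,.11,0.0)),W(b,np.c_[0*th+.015,.008*np.cos(th)+y0,.008*np.sin(th)+.17]),W(b,np.c_[0*th+.009,.008*np.cos(th)+y0,.008*np.sin(th)+.17])]
def gpose():
    o=ctrl.get_obs();R=Ro.from_euler("xyz",o["eef_rot"]).as_matrix();p=o["ee_pos"]-.011*R[:,0]
    return (*p,np.arctan2(R[1,2],R[0,2]))
def show(im,n,x,y,w,h,f,segs,out,gam=1.):
    im=im[y:y+h,x:x+w].astype(float)/255;im=(im**gam*255).astype(np.uint8)
    im=cv2.resize(im,None,fx=f,fy=f,interpolation=cv2.INTER_CUBIC)
    for A in segs:
        p=((proj(n,A)-[x-.5,y-.5])*f).astype(int);cv2.polylines(im,[p.reshape(-1,1,2)],False,(0,255,255),1)
    cv2.imwrite("pics/"+out,im)
E
python3 - <<'E'
from h import *
s=cv2.imread("pics/s4.png");b=(.4989,-.1882,0,-.2166);g=gpose();print(np.round(g,4))
show(s,"scene",215,115,100,110,5.4,gmodel(g)+bmodel(b,-.0095),"o5.png",.7)
show(s,"scene",215,115,100,110,5.4,[],"c5.png",.7)
E
```

```text
[ 0.5663 -0.2104  0.3308 -0.2141]
```

View pics/o5.png

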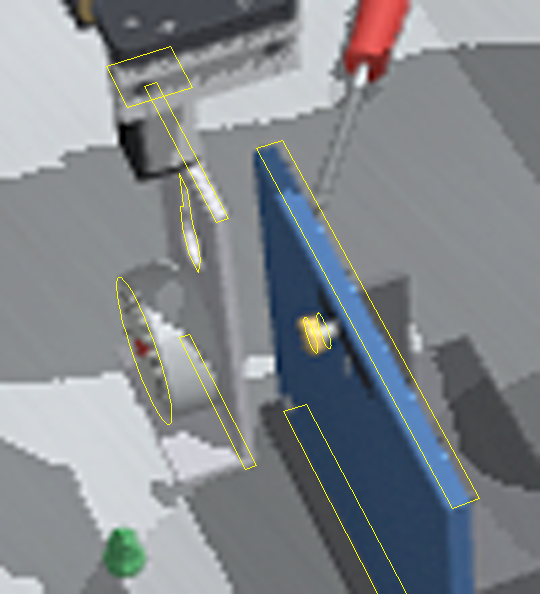

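View pics/c5.png

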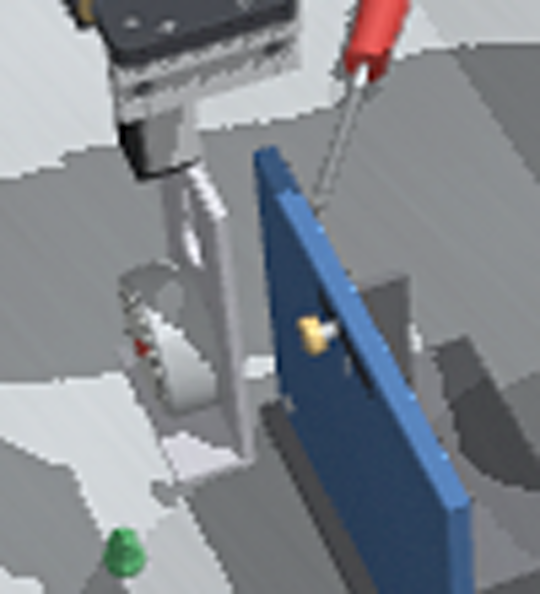

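```bash
python3 -m creep '{"hand":[1,1,1,1,1,1,1,1,1],"slide":[[0.015,-0.001,0],[0.03,-0.001,-0.0],[0.045,-0.001,-0.00],[0.06,-0.001,-0.00],[0.075,-0.001,-0.00],[0.082,-0.001,-0.010],[0.082,-0.001,-0.022],[0.082,-0.001,-0.032],[0.082,-0.001,-0.032]],"spin":[0,0,0,0,0,0,0,0,0]}'
python3 - <<'E'
from h import *
b=(.4989,-.1882,0,-.2166)
toolmove(W(b,[.036,-.0095,.238])[0],-.2166+np.pi/2)
g=gpose();s=ctrl.camera("scene")[:,:,::-1];cv2.imwrite("pics/s6.png",s)
show(s,"scene",225,125,90,100,6,gmodel(g)+bmodel(b,-.0095),"o6.png",.7)
show(s,"scene",225,125,90,100,6,[],"c6.png",.7)
E
```

```text
time_s: 7.15
ee_pos: [0.5339, -0.2043, 0.2383]
eef_rot: [2.239, 1.571, 2.025]
force: [0.2, -0.1, -3.9]
grip_width: 0.0236
t 7.15 ee [ 0.5339 -0.2043  0.2383] tool axes [[-0.0, 0.0, -1.0], [0.212, 0.977, 0.0], [0.977, -0.212, -0.0]] 
slide mm [ 0.3 -1.3 -1.7] spin 0.16 q6 -1.787 F [ 0.16 -0.1  -3.85] M [-0.008 -0.059 -0.033] w 0.023550688396273688
```

View pics/o6.png

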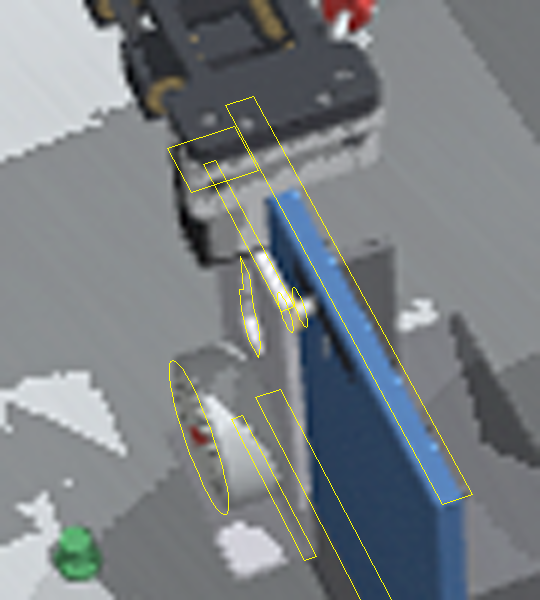

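View pics/c6.png

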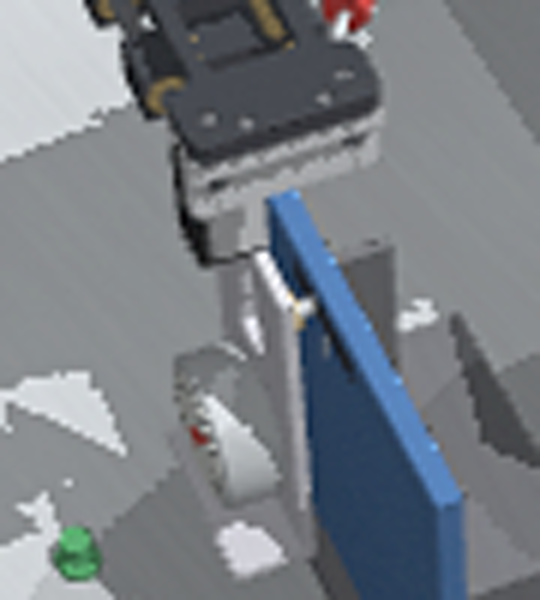

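```bash
python3 -m creep '{"hand":[1,1,1,1,1,1,1],"slide":[[0,-0.001,0],[0,-0.001,-0.002],[0,-0.001,-0.005],[0,-0.001,-0.008],[0,-0.001,-0.010],[0,-0.001,-0.012],[0,-0.001,-0.012]],"spin":[0,0,0,0,0,0,0]}'
python3 - <<'E'
from h import *
b=(.4989,-.1882,0,-.2166)
toolmove(W(b,[.013,-.0093,.238])[0],-.2166+np.pi/2)
s=ctrl.camera("scene")[:,:,::-1];cv2.imwrite("pics/s7.png",s)
show(s,"scene",245,150,60,60,10,[],"c7.png",.7)
E
```

```text
time_s: 7.78
ee_pos: [0.5224, -0.2038, 0.2381]
eef_rot: [1.873, 1.571, 1.658]
force: [-0.4, 1.0, -4.7]
grip_width: 0.0239
t 7.7833 ee [ 0.5224 -0.2038  0.2381] tool axes [[-0.0, 0.0, -1.0], [0.213, 0.977, 0.0], [0.977, -0.213, -0.0]] 
slide mm [  0.1   0.9 -13.3] spin 0.09 q6 -1.793 F [-0.44  1.02 -4.7 ] M [ 0.367  0.102 -0.01 ] w 0.02393462792582631
```

View pics/c7.png

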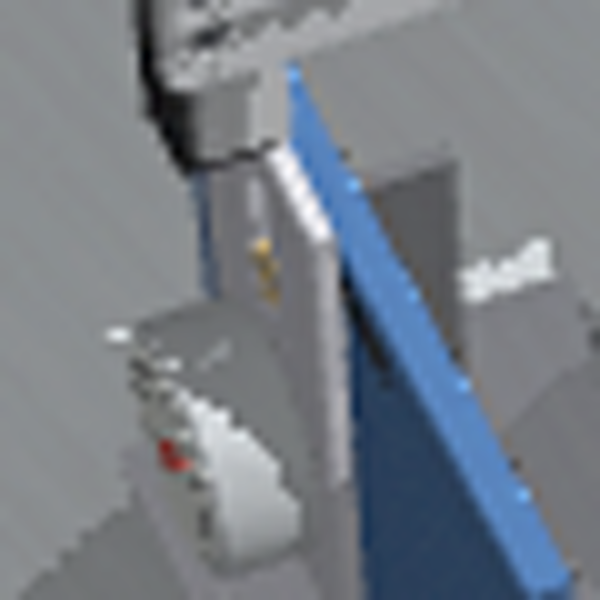

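```bash
python3 -m creep '{"hand":[1,1,1],"slide":[[0,0.0005,0],[0,0.001,0],[0,0.001,0]],"spin":[0,0,0]}'
python3 - <<'E'
from h import *
b=(.4989,-.1882,0,-.2166)
toolmove(W(b,[.013,-.0093,.238])[0],-.2166+np.pi/2)
E
```

```text
time_s: 8.08
ee_pos: [0.5229, -0.2029, 0.238]
eef_rot: [-1.247, 1.571, -1.462]
force: [-0.2, 0.1, -4.0]
grip_width: 0.024
t 8.0833 ee [ 0.5229 -0.2029  0.238 ] tool axes [[0.0, -0.0, -1.0], [0.213, 0.977, -0.0], [0.977, -0.213, 0.0]] 
slide mm [  0.   -0.1 -13.6] spin 0.1 q6 -1.791 F [-0.22  0.12 -3.99] M [ 0.022  0.011 -0.016] w 0.02402006619017269
```

```bash
python3 -m creep '{"hand":[1,1,1,1,1,1],"slide":[[0,0.0008,0],[0,0.0008,-0.002],[0,0.0008,-0.004],[0,0.0008,-0.006],[0,0.0008,-0.008],[0,0.0008,-0.010]],"spin":[0,0,0,0,0,0]}'
python3 -m creep '{"hand":[1,1,1,1],"slide":[[0,0,-0.0005],[0,0,-0.001],[0,0,-0.0015],[0,0,-0.0015]],"spin":[0,0,0,0]}'
python3 - <<'E'
from h import *
b=(.4989,-.1882,0,-.2166)
toolmove(W(b,[.013,-.0083,.238])[0],-.2166+np.pi/2)
E
```

```text
time_s: 8.58
ee_pos: [0.513, -0.2, 0.2381]
eef_rot: [-0.112, 1.571, -0.327]
force: [1.6, -0.4, -3.1]
grip_width: 0.0234
time_s: 8.92
ee_pos: [0.5125, -0.1998, 0.2382]
eef_rot: [-0.045, 1.568, -0.26]
force: [7.0, -1.9, -6.6]
grip_width: 0.0235
t 8.9167 ee [ 0.5125 -0.1998  0.2382] tool axes [[0.002, -0.001, -1.0], [0.213, 0.977, -0.0], [0.977, -0.213, 0.002]] 
slide mm [ 0.2  0.2 -2.8] spin 0.11 q6 -1.795 F [ 7.02 -1.88 -6.55] M [-0.264 -1.752  0.178] w 0.02352346532956217
```

```bash
python3 - <<'E'
from h import *
b=(.4989,-.1882,0,-.2166)
s=ctrl.camera("scene")[:,:,::-1];cv2.imwrite("pics/s8.png",s)
show(s,"scene",245,150,60,60,10,[],"c8.png",.7)
show(s,"scene",245,150,60,60,10,gmodel(gpose())+bmodel(b,-.0083),"o8.png",.7)
E
```

```text
(no output)
```

View pics/c8.png

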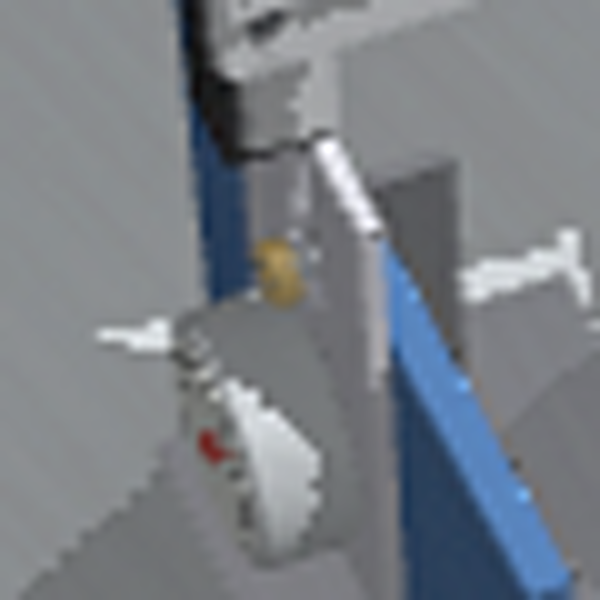

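View pics/o8.png

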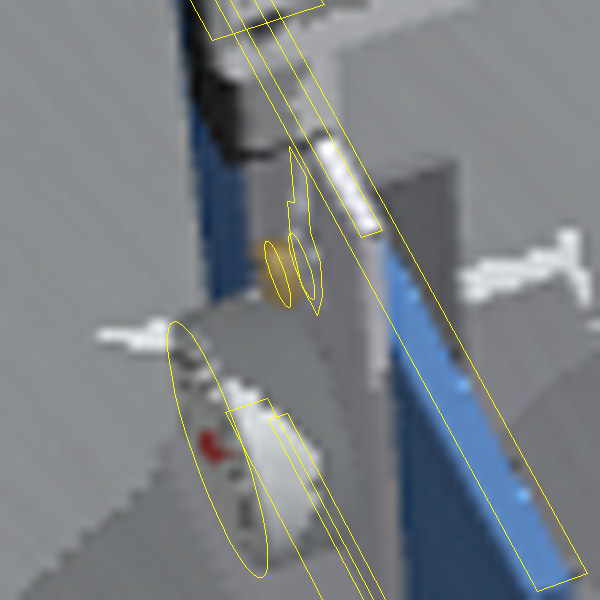

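```bash
python3 -m creep '{"hand":[1,1,1],"slide":[[0,0,-0.0005],[0,0,-0.001],[0,0,-0.001]],"spin":[0,0,0]}'
python3 - <<'E'
from h import *
b=(.4989,-.1882,0,-.2166)
toolmove(W(b,[.013,-.0083,.238])[0],-.2166+np.pi/2)
E
```

```text
time_s: 9.22
ee_pos: [0.5118, -0.1997, 0.2384]
eef_rot: [-0.054, 1.567, -0.269]
force: [9.4, -2.0, -6.2]
grip_width: 0.0238
t 9.2167 ee [ 0.5118 -0.1997  0.2384] tool axes [[0.003, -0.001, -1.0], [0.213, 0.977, -0.0], [0.977, -0.213, 0.003]] 
slide mm [ 0.3  0.1 -2.1] spin 0.1 q6 -1.795 F [ 9.35 -2.05 -6.22] M [-0.469 -2.275 -0.016] w 0.02379977366085277
```

```bash
python3 -m creep '{"hand":[1,1,1,1],"slide":[[0,0,-0.0005],[0,0,-0.001],[0,0,-0.0015],[0,0,-0.0015]],"spin":[0,0,0,0]}'
python3 - <<'E'
from h import *
b=(.4989,-.1882,0,-.2166)
toolmove(W(b,[.013,-.0083,.238])[0],-.2166+np.pi/2)
s=ctrl.camera("scene")[:,:,::-1];cv2.imwrite("pics/s9.png",s)
show(s,"scene",245,150,60,60,10,[],"c9.png",.7)
E
```

```text
time_s: 9.55
ee_pos: [0.5105, -0.1994, 0.2385]
eef_rot: [-0.058, 1.567, -0.273]
force: [8.5, -0.7, -5.5]
grip_width: 0.0236
t 9.55 ee [ 0.5105 -0.1994  0.2385] tool axes [[0.004, -0.001, -1.0], [0.213, 0.977, -0.0], [0.977, -0.213, 0.004]] 
slide mm [ 0.5  0.1 -0.7] spin 0.1 q6 -1.796 F [ 8.5  -0.71 -5.49] M [-0.479 -2.296 -0.066] w 0.02363756355675092
```

View pics/c9.png

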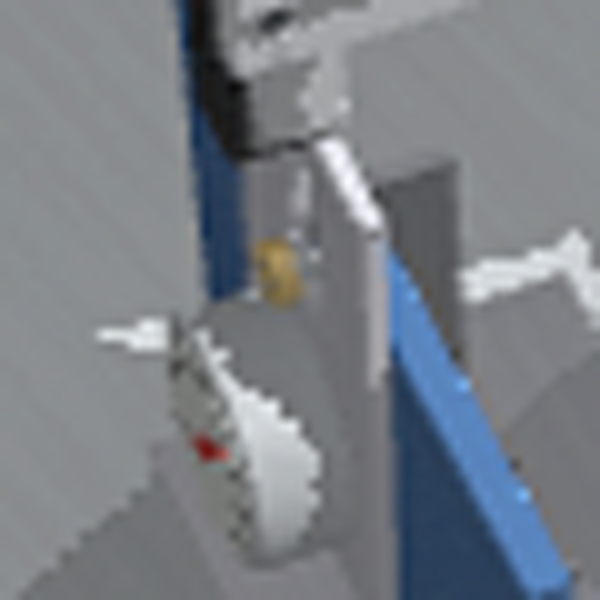

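```bash
python3 -m creep '{"hand":[1,1,1],"slide":[[0,0,-0.0005],[0,0,-0.001],[0,0,-0.001]],"spin":[0,0,0]}'
python3 -c "
from h import *
toolmove(W((.4989,-.1882,0,-.2166),[.013,-.0083,.238])[0],-.2166+np.pi/2)"
```

```text
time_s: 9.85
ee_pos: [0.5096, -0.1992, 0.2386]
eef_rot: [-0.06, 1.567, -0.275]
force: [9.7, -1.4, -4.2]
grip_width: 0.0237
t 9.85 ee [ 0.5096 -0.1992  0.2386] tool axes [[0.004, -0.001, -1.0], [0.213, 0.977, -0.0], [0.977, -0.213, 0.004]] 
slide mm [0.6 0.1 0.2] spin 0.1 q6 -1.796 F [ 9.67 -1.44 -4.23] M [-0.455 -2.402 -0.026] w 0.02367229146387962
```

```bash
python3 -m creep '{"hand":[1,1,1,1],"slide":[[0,0,-0.0005],[0,0,-0.001],[0,0,-0.0015],[0,0,-0.0015]],"spin":[0,0,0,0]}'
python3 - <<'E'
from h import *
toolmove(W((.4989,-.1882,0,-.2166),[.013,-.0083,.238])[0],-.2166+np.pi/2)
s=ctrl.camera("scene")[:,:,::-1];cv2.imwrite("pics/s10.png",s)
show(s,"scene",245,150,60,60,10,gmodel(gpose()),"o10.png",.7)
show(s,"scene",245,150,60,60,10,[],"c10.png",.7)
E
```

```text
time_s: 10.18
ee_pos: [0.5082, -0.1989, 0.2387]
eef_rot: [-0.068, 1.566, -0.283]
force: [9.5, -1.4, -5.3]
grip_width: 0.024
t 10.1833 ee [ 0.5082 -0.1989  0.2387] tool axes [[0.004, -0.001, -1.0], [0.213, 0.977, -0.0], [0.977, -0.213, 0.004]] 
slide mm [0.7 0.1 1.6] spin 0.1 q6 -1.797 F [ 9.52 -1.44 -5.31] M [-0.438 -2.463 -0.013] w 0.023961767115563807
```

View pics/o10.png

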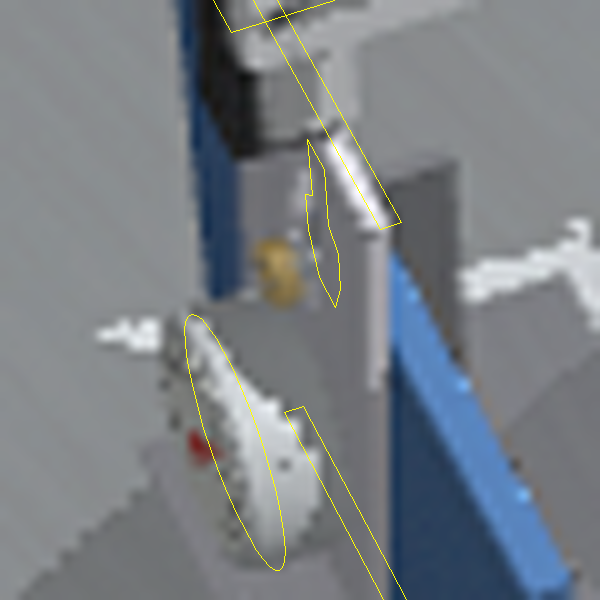

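View pics/c10.png

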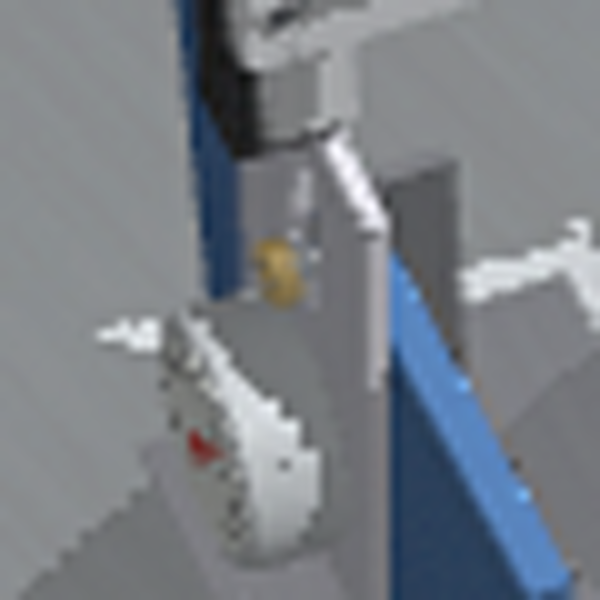

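```bash
python3 -m creep '{"hand":[1,1,1,1,1],"slide":[[0,0,0.001],[0,0,0.002],[0,0,0.003],[0,0,0.004],[0,0,0.004]],"spin":[0,0,0,0,0]}'
python3 - <<'E'
from h import *
toolmove(W((.4989,-.1882,0,-.2166),[.013,-.0083,.238])[0],-.2166+np.pi/2)
s=ctrl.camera("scene")[:,:,::-1];cv2.imwrite("pics/s11.png",s)
show(s,"scene",245,150,60,60,10,gmodel(gpose()),"o11.png",.7)
E
```

```text
time_s: 10.65
ee_pos: [0.5108, -0.1995, 0.2378]
eef_rot: [3.015, 1.57, 2.8]
force: [0.1, -0.2, -4.3]
grip_width: 0.0238
t 10.65 ee [ 0.5108 -0.1995  0.2378] tool axes [[-0.001, 0.0, -1.0], [0.213, 0.977, 0.0], [0.977, -0.213, -0.001]] 
slide mm [-0.2  0.2 -1. ] spin 0.1 q6 -1.795 F [ 0.07 -0.21 -4.28] M [0.022 0.087 0.021] w 0.02377289332539286
```

View pics/o11.png

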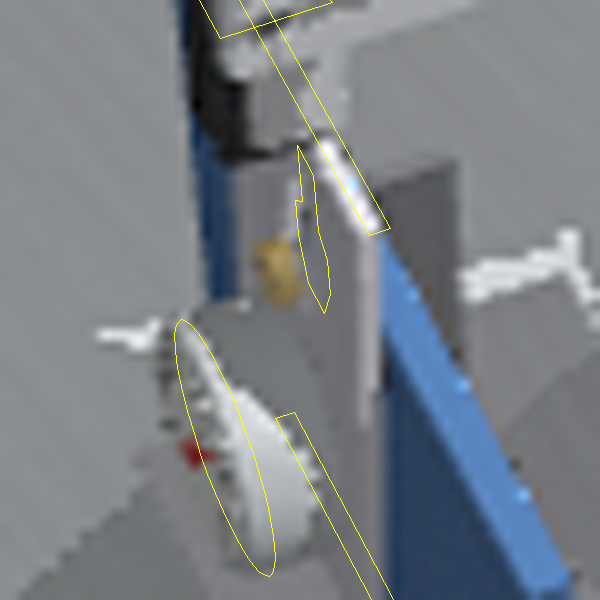

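```bash
python3 -m creep '{"hand":[1,1,1,1,1,1,1,1],"slide":[[0.002,0,0],[0.004,0,0],[0.006,0,0],[0.008,0,0],[0.010,0,0],[0.012,0,0],[0.014,0,0],[0.015,0,0]],"spin":[0,0,0,0,0,0,0,0]}'
python3 -c "
from h import *
toolmove(W((.4989,-.1882,0,-.2166),[.013,-.0083,.2055])[0],-.2166+np.pi/2)"
```

```text
time_s: 11.37
ee_pos: [0.5107, -0.1995, 0.2227]
eef_rot: [3.006, 1.57, 2.791]
force: [0.7, -0.3, -3.7]
grip_width: 0.0241
t 11.3667 ee [ 0.5107 -0.1995  0.2227] tool axes [[-0.0, 0.0, -1.0], [0.213, 0.977, 0.0], [0.977, -0.213, -0.0]] 
slide mm [17.2  0.2 -1. ] spin 0.1 q6 -1.795 F [ 0.69 -0.33 -3.73] M [ 0.034  0.    -0.034] w 0.024120515748384235
```

```bash
python3 -m creep '{"hand":[1,1,1,1,1,1,1],"slide":[[0.002,0,0],[0.004,0,0],[0.006,0,0],[0.008,0,0],[0.010,0,0],[0.012,0,0],[0.012,0,0]],"spin":[0,0,0,0,0,0,0]}'
python3 - <<'E'
from h import *
toolmove(W((.4989,-.1882,0,-.2166),[.013,-.0083,.2055])[0],-.2166+np.pi/2)
s=ctrl.camera("scene")[:,:,::-1];cv2.imwrite("pics/s12.png",s)
show(s,"scene",240,150,60,75,8,[],"c12.png",.7)
E
```

```text
time_s: 11.95
ee_pos: [0.5107, -0.1994, 0.2106]
eef_rot: [2.95, 1.57, 2.735]
force: [1.0, 0.1, -3.1]
grip_width: 0.0237
t 11.95 ee [ 0.5107 -0.1994  0.2106] tool axes [[-0.001, 0.0, -1.0], [0.213, 0.977, 0.0], [0.977, -0.213, -0.001]] 
slide mm [ 5.1  0.1 -0.9] spin 0.1 q6 -1.795 F [ 0.96  0.06 -3.14] M [ 0.03   0.03  -0.017] w 0.02371135632691103
```

View pics/c12.png

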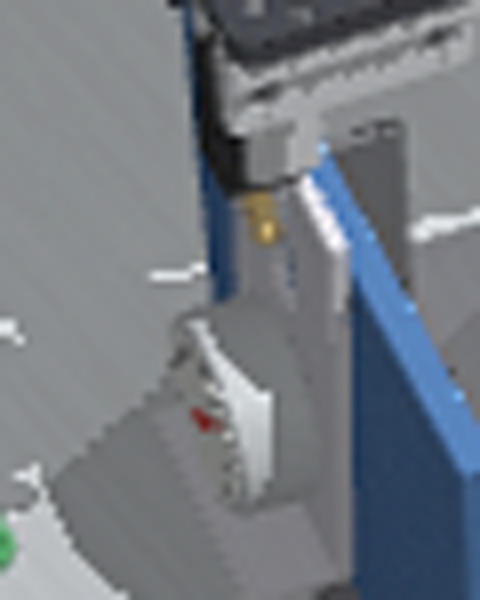

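```bash
python3 -m creep '{"hand":[1,1,1,1,1],"slide":[[0.001,0,0],[0.002,0,0],[0.003,0,0],[0.004,0,0],[0.004,0,0]],"spin":[0,0,0,0,0]}'
python3 -m creep '{"hand":[1,1,1],"slide":[[0.0005,0,0],[0.001,0,0],[0.001,0,0]],"spin":[0,0,0]}'
python3 -m creep '{"hand":[1,1,1],"slide":[[0.0005,0,0],[0.001,0,0],[0.001,0,0]],"spin":[0,0,0]}'
```

```text
time_s: 12.42
ee_pos: [0.5107, -0.1994, 0.2068]
eef_rot: [2.896, 1.57, 2.681]
force: [-0.2, -0.3, -3.2]
grip_width: 0.024
time_s: 12.67
ee_pos: [0.5108, -0.1995, 0.206]
eef_rot: [3.06, 1.571, 2.845]
force: [0.4, -0.1, -3.0]
grip_width: 0.0236
time_s: 12.92
ee_pos: [0.5109, -0.1995, 0.2056]
eef_rot: [-0.273, 1.57, -0.488]
force: [-1.0, 1.5, 2.9]
grip_width: 0.0237
```

```bash
python3 -m creep '{"hand":[0.2,0.2,0.2,0.2,0.2,0.2],"slide":[[0,0,0],[0,0,0],[0,0,0],[0,0,0],[0,0,0],[0,0,0]],"spin":[0,0,0,0,0,0]}'
python3 - <<'E'
from h import *
s=ctrl.camera("scene")[:,:,::-1];cv2.imwrite("pics/s13.png",s)
show(s,"scene",240,140,60,75,8,gmodel((*gpose()[:2],.2175,-.2166)),"o13.png",.7)
E
```

```text
time_s: 13.42
ee_pos: [0.5108, -0.1995, 0.205]
eef_rot: [-2.098, 1.571, -2.313]
force: [-0.5, 0.4, -0.2]
grip_width: 0.0376
```

View pics/o13.png

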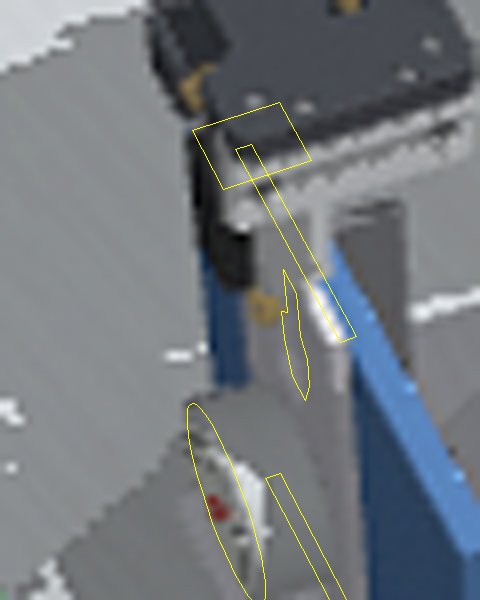

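```bash
python3 -m creep '{"hand":[-0.2,-0.2,-0.2,-0.2,-0.2,-0.2,-0.2,-0.2,-0.2],"slide":[[0,0,0],[0,0,0],[0,0,0],[-0.01,0,0],[-0.03,0,0],[-0.05,0,0],[-0.08,0,0],[-0.11,0,0],[-0.14,0,0]],"spin":[0,0,0,0,0,0,0,0,0]}'
python3 -m creep '{"hand":[-0.2,-0.2,-0.2,-0.2,-0.2,-0.2,-0.2,-0.2],"slide":[[-0.01,0.02,0],[-0.02,0.05,0],[-0.02,0.08,0],[-0.02,0.11,0],[-0.02,0.14,0],[-0.02,0.17,0],[-0.02,0.19,0],[-0.02,0.19,0]],"spin":[0,0,0,0,0,0,0,0]}'
python3 - <<'E'
from h import *
s=ctrl.camera("scene")[:,:,::-1];t=ctrl.camera("top")[:,:,::-1];cv2.imwrite("pics/s14.png",s);cv2.imwrite("pics/t14.png",t)
show(s,"scene",230,130,70,100,6,[],"a.png",.8)
show(t,"top",320,190,120,100,5,[],"b.png",.8)
cv2.imwrite("pics/m14.png",np.hstack([cv2.resize(cv2.imread("pics/a.png"),(385,550)),cv2.resize(cv2.imread("pics/b.png")[:, :],(412,550))]))
E
```

```text
time_s: 14.22
ee_pos: [0.5105, -0.1993, 0.3474]
eef_rot: [-0.212, 1.57, -0.427]
force: [1.2, 0.5, -0.2]
grip_width: 0.0566
time_s: 14.88
ee_pos: [0.5516, -0.0107, 0.3658]
eef_rot: [1.027, 1.57, 0.816]
force: [-0.0, -0.1, -0.0]
grip_width: 0.0563
```

View pics/m14.png

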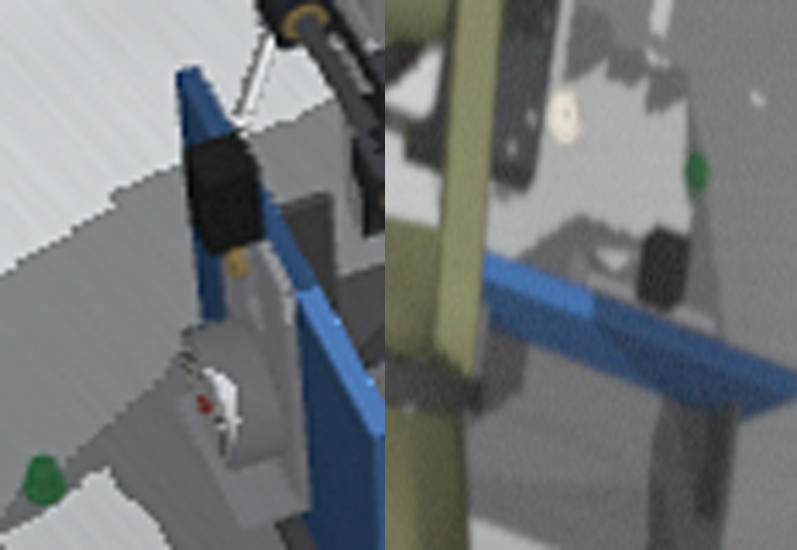

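View pics/s14.png

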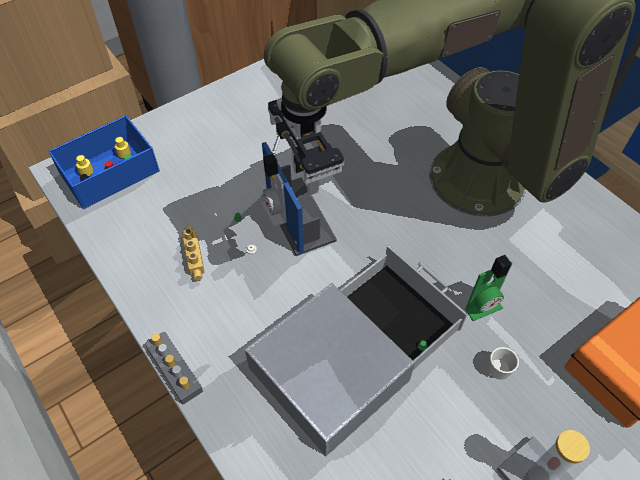

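```bash
python3 - <<'E'
from h import *
s=cv2.imread("pics/s14.png");b=(.4989,-.1882,0,-.2166)
p=W(b,[.013,-.0083,.2175])[0]
show(s,"scene",230,130,75,100,6,gmodel((*p,-.2166)),"o14.png",.8)
E
```

```text
(no output)
```

View pics/o14.png

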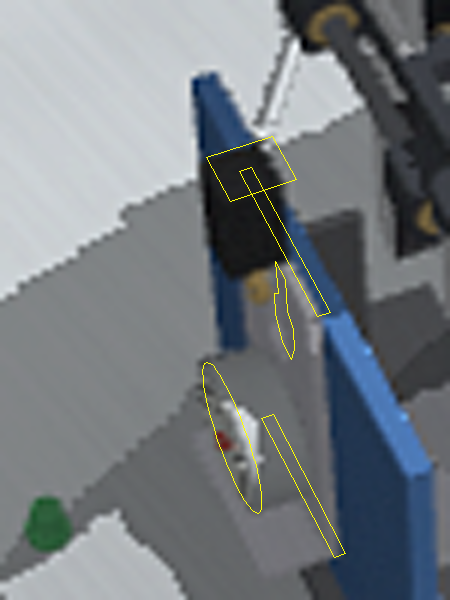

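```bash
python3 - <<'E'
from h import *
s=cv2.imread("pics/s14.png");b=(.4989,-.1882,0,-.2166)
show(s,"scene",240,145,50,90,8,gmodel((*W(b,[.0165,-.0083,.2175])[0],-.2166)),"a.png",.7)
show(s,"scene",240,145,50,90,8,[],"b.png",.7)
c=np.hstack([cv2.imread("pics/a.png"),cv2.imread("pics/b.png")]);cv2.imwrite("pics/o15.png",c[:600])
E
```

```text
(no output)
```

View pics/o15.png

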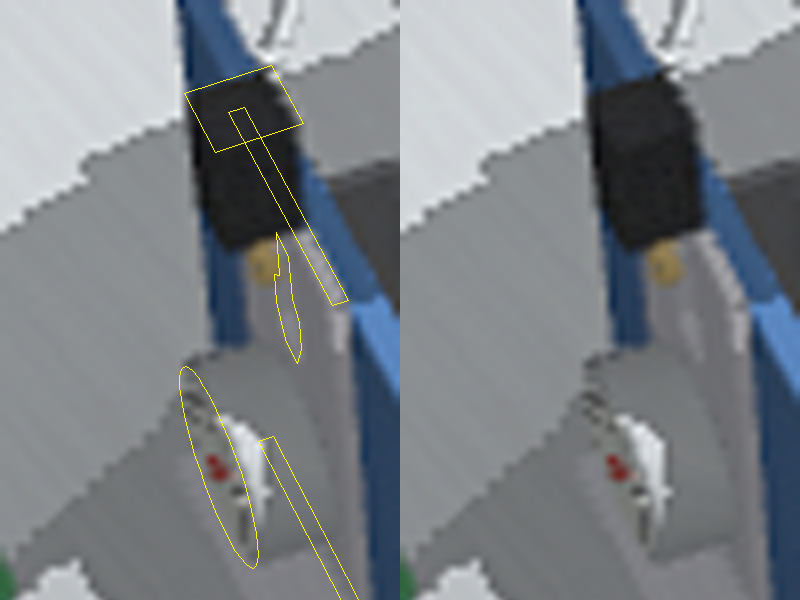

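```bash
python3 - <<'E'
from h import *
s=ctrl.camera("scene")[:,:,::-1];b=(.4989,-.1882,0,-.2166)
show(s,"scene",250,150,36,30,20,[],"c16.png",.5)
show(s,"scene",255,180,36,30,20,[],"c17.png",.6)
show(s,"scene",255,205,40,30,20,[],"c18.png",.6)
E
```

```text
(no output)
```

View pics/c16.png

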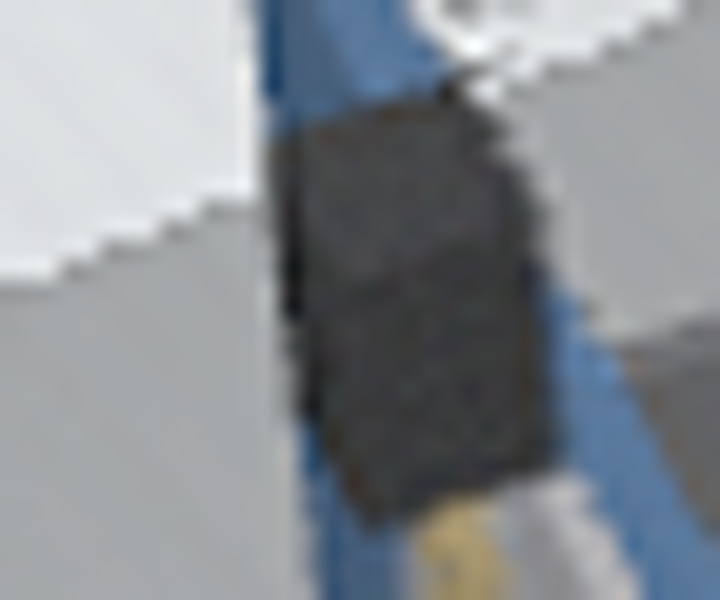

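View pics/c17.png

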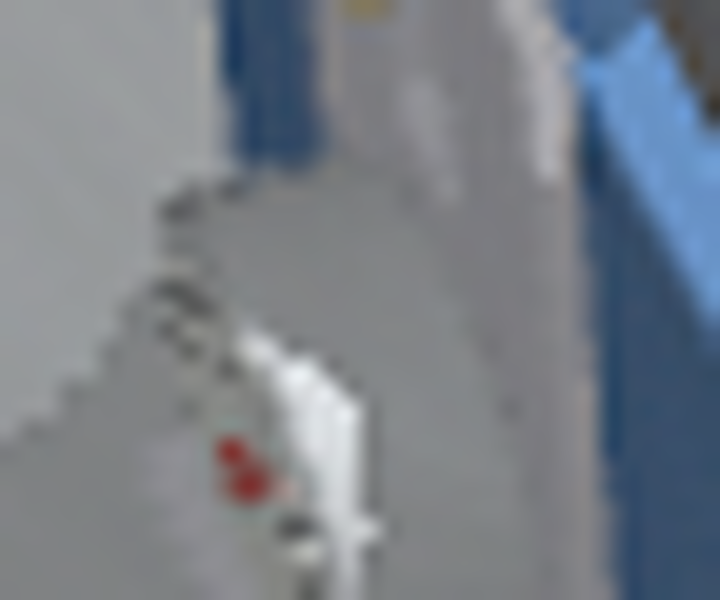

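View pics/c18.png

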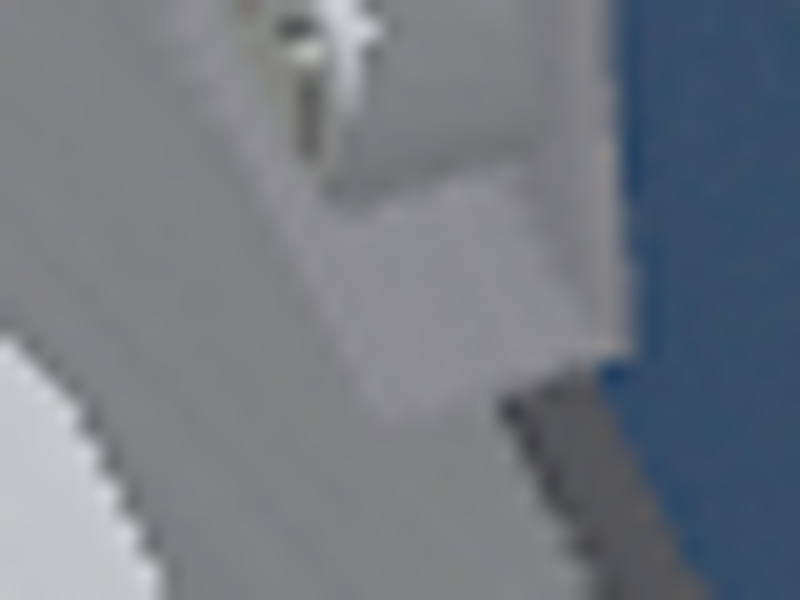

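```bash
python3 - <<'E'
from h import *
b=(.4989,-.1882,0,-.2166)
obs=[((263.6,157),None),((272.8,154.8),None),((283.75,183.25),[-.013,.04,-.028]),((286.6,222.75),[-.013,.04,-.18]),((274.75,225.9),[.021,.04,-.18]),((266.9,204.1),[.018,0,-.134])]
p0=W(b,[.0165,-.0083,.2175])[0]
cor=[[sx*.013,sy*.012,.017] for sx in(-1,1) for sy in(-1,1)]
print(np.c_[np.array(cor),proj("scene",W((*p0,-.2166),cor))].round(3))
obs[0]=(obs[0][0],[.013,-.012,.017]);obs[1]=(obs[1][0],[-.013,-.012,.017])
P=np.array([o[1] for o in obs]);U=np.array([o[0] for o in obs])-.0
def loc(q,P): # board-local offset of slot point, pitch about y
    Rp=Ro.from_euler("y",q[3]).as_matrix();S=np.array([-.013,0,-.044])
    return (P-S)@Rp.T+[q[0],q[1],.1735+q[2]]
for zf in(0,1):
    f=lambda q:np.r_[(proj("scene",W(b,loc(q*[1,1,zf,1],P)))-U).ravel(),q[2]*(1-zf)]
    r=least_squares(f,[.0,-.008,0,0]);print("slot local x,y,dz(mm) pitch deg",(r.x[:3]*1e3).round(1),np.degrees(r.x[3]).round(2),r.fun.round(1))
# board corner in scene now
E
```

```text
[[-1.30000e-02 -1.20000e-02  1.70000e-02  2.73390e+02  1.52671e+02]
 [-1.30000e-02  1.20000e-02  1.70000e-02  2.77406e+02  1.59971e+02]
 [ 1.30000e-02 -1.20000e-02  1.70000e-02  2.62526e+02  1.56170e+02]
 [ 1.30000e-02  1.20000e-02  1.70000e-02  2.66461e+02  1.63536e+02]]
slot local x,y,dz(mm) pitch deg [ 3.5 -5.6  0. ] 0.81 [-1.   0.2  0.7 -1.2 -0.3 -0.4  0.4  0.1 -0.7  1.6  0.9 -0.4  0. ]
slot local x,y,dz(mm) pitch deg [ -2.4 -23.2 -22.3] 0.62 [-0.6  0.8  0.8 -0.5 -0.4 -0.2  0.  -0.5 -0.8  1.   0.9 -0.6 -0. ]
```

```bash
python3 -c "
from station import ctrl
print(ctrl.get_obs()['time_s']);print(ctrl.hand_in())"
```

```text
15.0333
the job is handed in; nothing more can be done
None
```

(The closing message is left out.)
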